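Dock the mug board in its rail fixture and bolt it

TASK

Push the white target board, with the mug standing on it, along the rails by its end with a fingertip until you feel it drop into the locating notches and it lies flush between the rails; then push the small slide bolt fully in over the board's edge. Do not pick anything up, keep the mug standing on the board, and leave the other things where they are.

Things in the scene. Friction and masses are not known exactly. Their poses are not given: they have to be found in the camera images.
- fixture: fixed dark steel bed 170 x 440 mm on the table; origin at the centre of its underside, z up, y along its rails, x across them, away from the robot. Runners that carry the board: top at z = 24 mm. Side walls at x = +-72 to +-81 mm, top z = 35 mm, full length; both ends open. An aluminium bolt block stands outside the near wall at x = -141 to -81, y = -25 to 25 mm, up to z = 43.5 mm
- home (a point): on the fixture at x = 0, y = 0, z = 18 mm: where the board's origin lies once it has dropped. The runners' notches are 6 mm deep and have 4 mm play each way along y; they admit the board's feet only here, and their walls stop the board from either side
- board: loose white board 140 mm (x) by 220 mm (y, along the rails), about 0.45 kg, on four feet; a lip across each end. Flat outer end faces at y = +-110 mm, z = 7 to 36 mm: push there. Origin at the centre, under the feet; axes as the fixture's; deck top z = 17 mm. Starts on the runners, 60 to 110 mm from home towards either end; drops 6 mm at home, deck then flush with the walls. Slides at 3 to 9 N
- mug: loose terracotta mug standing on the board near its middle, 70 mm across, 82 mm tall, about 0.25 kg, handle towards the fixture's +x; origin at the centre of its underside, z along its axis
- bolt (a joint): slide bolt travel in m: 0 = drawn back to the fixture's -x, 0.030 = fully in, at its stop. Moves along the fixture's +x at y = 0, about 2 N of friction, no spring. Its steel plate, 50 x 30 x 5 mm, slides 37.5 to 42.5 mm above the table and clears the board only when that has dropped
- bolt_knob (a point): centre of the top of the bolt's upright black knob, a post 16 mm in diameter from z = 42.5 to 77.5 mm above the table; push its near side, which is flush with the plate's near end. In the fixture's frame it stands at y = 0, x = -126 mm at joint 0 and x = -96 mm at 0.030
- mug_blue: loose bystander: blue mug, 76 mm across, 88 mm tall; origin at the centre of its underside
- mug_white: loose bystander: white mug, 74 mm across, 82 mm tall; origin at the centre of its underside
- cup_green: loose bystander: small green cup without handle, 64 mm across, 62 mm tall; origin at the centre of its underside
- jar: loose bystander: amber jar, 56 mm across, 75 mm tall; origin at the centre of its underside
- tape: loose bystander: flat brown ring (tape core), 90 mm across, 25 mm tall; origin at the centre of its underside
- wrench: loose bystander: steel wrench 160 mm long lying flat on the table
- screwdriver: loose bystander: screwdriver 180 mm long lying on the table

How it is judged (in metres and radians):
On the way, in this order (a step that is already met when the one before it is completed fails the run):
1. the board has dropped into the notches (x of board in the frame of fixture between -0.006 and 0.006 m and y of board in the frame of fixture between -0.008 and 0.008 m and z of board in the frame of fixture below 0.0205 m and angle between board's own z axis and vertical below 0.03 rad), for 0.2 s.
2. the slide bolt is pushed fully in (value of joint bolt above 0.026 m), for 0.2 s.
At the end, for the whole second after the job is handed in: The board lies dropped in the notches (origin under 20.5 mm above the fixture's underside, within 8 mm along and 6 mm across of home, level within 0.03 rad), the bolt is in by more than 26 of its 30 mm, the mug stands upright (within 0.12 rad) on the board's deck, and board and mug are at rest (all of step 1 and value of joint bolt above 0.026 m and angle between mug's own z axis and vertical below 0.12 rad and x of mug in the frame of board between -0.06 and 0.06 m and y of mug in the frame of board between -0.09 and 0.09 m and z of mug in the frame of board between 0.01 and 0.024 m and linear speed of each of board, mug below 0.02 m/s); the robot touches nothing.
It fails at once if the board is lifted or tipped off its rails (z of board in the frame of fixture above 0.034 m or angle between board's own z axis and vertical above 0.15 rad).
It fails at once if the mug is lifted off the board or knocked over (z of mug in the frame of board above 0.032 m or angle between mug's own z axis and vertical above 0.35 rad).
It fails at once if a bystander is moved more than 30 mm (distance of any of mug_blue, mug_white, cup_green, jar, tape, wrench, screwdriver from where it was at the start of the episode above 0.03 m).
It also fails if it takes over 48 s, if anything falls off the work surface, if the arm or the gripper's body presses on something with over 40 N, if the wrist force passes 120 N, or if a joint passes its speed limit or range.

ROBOT

A 6-joint arm with a two-finger parallel gripper is mounted at the origin on the work surface. World frame = base frame: x ahead of the robot, y to its left, z up, the work surface at z = 0. Lengths are in mm, angles in rad, forces in N, time in s.
With the tool pointing down it reaches from about 300 to 775 mm from the base axis. Payload 14.6 kg.
Tool frame: the origin (TCP) lies where the fingers leave the gripper's body, on its centre line; the fingertips stand 97 mm ahead of it and the grasp point (between the pads) lies ahead of it (grip_depth is the z of the grasp point in the tool frame, in mm); z points along the fingers, y is the line along which they close (so a half turn about z gives the same grasp; the last joint's range is limited). The gripper opens to 94 mm and grips with 3 to 60 N. Pads are 16 mm wide; open, the fingers measure 119 mm over their backs; the gripper's body (75 mm by 177 mm) begins 78 mm behind the grasp point.
Start: joints at [-1.224, 0.3, 1.521, -0, 1.321, -0.067], TCP at [221.143, -503.573, 302.646] pointing down, gripper open.
Joint ranges: [-3.03, 3.03], [-0.79, 2.21], [0.23, 2.52], [-1.04, 4.18], [0, 3.07], [-2.55, 2.55]. Speed limits (rad/s): [2.22, 2.22, 2.57, 3.14, 3.14, 3.14].

INTERFACE

Orientations are given as [roll, pitch, yaw] about the fixed x, y, z axes, in that order (R = Rz(yaw) Ry(pitch) Rx(roll)).
In Python, from cell import read_state, camera, sign_off, regions_of, spot_point, grip_depth gives the robot as it stands. The module is installed in compiled form; this text tells all that it offers.
- The arm moves only by the tool send_rows, never from a script. Its argument "series" is a list of rows, each a list of 3 entries, a list of its own where there are three numbers: the shift along the world's x, y, z in mm, then the turn about the world's z in degrees, then the closure, from -1 (fully open) to 1 (shut), so that 0 is half open. A call has 1 to 12 rows; each row shifts and turns the commanded pose from where the row before left it; what a row does not reach is not made up. A row lasts 1/10 s, in which the tool goes at most 50 mm and 8.59 degrees, less where a joint would pass 70% of its speed; a pose out of reach is approached as far as the arm can. A call is refused whole if a number of a shift passes 50 or a number of a turn 8.59, either way. A call with a gripper value outside its range is refused whole. The fingers move at their own pace and stop on an object; "squeeze" is the grip in N (left out, the last holds). Time passes only in rows, so rows that do not move let the fingers close. It gives the time, the measured TCP pose, the force, the opening and the grip force at its end, in the units of the state.
- read_state(): the state, without advancing time (a new reading comes with each control period).
- camera(name): name is "scene" or "side" or "wrist"; returns a dict with "color" (420x560x3 uint8, blue, green, red), "fx", "fy", "cx", "cy" (pixels), "dist" ([k1, k2, p1, p2, k3] as OpenCV has them; the pictures are not rectified), "camera_from_world" (4x4, takes a point from world to camera coordinates). Camera axes: x right, y down, z forward; pixel columns grow to the right and rows downward; lengths in mm; the calibration is good to about 2 mm. A picture is of the moment at which its call begins. There is no depth.
- sign_off(): hands the job in; it is judged then, once.
Trained networks look in a picture, given as the dict that the camera call returned (one of the last four; its "shot" number tells which), for a name from the list of things; names that differ only in an ending like _2 or _b are one class to them, and where a whole thing is asked for, a point or a joint stands for the part that bears it (a point fixed in the world has none). Each returns a list of dicts, best first, with "confidence" (0 to 1); they miss things now and then, are a little off and sometimes report something else, mostly with a low value. They report only what shows in the picture. A call takes as long as a camera call.
- regions_of(thing, picture): "mask" (420x560 bool, what is visible of it).
- spot_point(thing, picture): "point" ([x, y, z] in mm, in the coordinates of the camera as it stood for that picture, good to about 4 mm: a listed point, or the origin of a listed thing).
The state is a dict: "clock": time; "joints": joint angles; "qd": joint speeds; "effort": joint torques, N m; "eef_pos": TCP position; "eef_rot": TCP orientation; "wrist_force": force on the tool from outside, world axes, zero at the start; "moment": the same for the moment, N m; "finger_gap": finger opening in mm; "finger_force": force on a finger pad.
Only numpy, scipy, OpenCV 4.12 (cv2) and the standard library are available. Lean on these libraries where they do the work, as an engineer would, in place of code of your own. Each camera call takes 0.05 s, during which the arm holds its last target. There are 200 camera calls.

## Working session

There is one attempt and no reset: what is moved stays moved. The work goes in short steps, Python scripts to look and compute and a tool call to move; the robot and the scene stay as the last step left them, time stands still between calls to the robot, and variables do not carry over. Pictures are saved under pics/ and viewed, at most 10 in all, crops included, and the job is handed in when it is done.

Besides the shell and the picture viewer there is one more tool, called after ">>>" by a JSON object that holds its "name" and its "arguments". send_rows: Moves the arm, as the interface text tells. Its arguments: {"type":"object","properties":{"series":{"type":"array"},"squeeze":{"type":"number"}},"required":["series"]}

```bash
mkdir -p pics
cat > h.py <<'E'
import numpy as np, cv2
from cell import *
def world(p,c):
    T=np.linalg.inv(c["camera_from_world"]); return (T@np.r_[p,1])[:3]
def pts(names,cams=("scene","side")):
    for n in cams:
        c=camera(n)
        for t in names:
            for r in spot_point(t,c)[:2]:
                print(n,t,round(r["confidence"],2),world(r["point"],c).round(1))
E
python3 - <<'E'
from h import *
print(grip_depth, read_state())
a=[]
for n in("scene","side"):
    c=camera(n); cv2.imwrite(f"pics/{n}0.png",c["color"])
    print(n,world([0,0,0],c).round(0))
    for t in "fixture home board mug bolt_knob mug_blue mug_white cup_green jar tape wrench screwdriver".split():
        for r in spot_point(t,c)[:2]: print(n,t,round(r["confidence"],2),world(r["point"],c).round(1))
E
```

```text
78.39999999999999 {'clock': 0.0, 'joints': array([-1.22358166e+00,  3.00442236e-01,  1.52160156e+00,  1.29108646e-05,
        1.32072443e+00, -6.66020523e-02]), 'qd': array([ 0.00144581,  0.00249992,  0.00065099, -0.0009273 , -0.00032694,
        0.00120737]), 'effort': array([ 9.95276991e-05, -5.31810737e+01, -3.52738774e+01,  7.08598411e-02,
        2.44068395e-02, -1.11511808e-04]), 'eef_pos': array([ 221.10117096, -503.42245597,  302.09344414]), 'eef_rot': array([-3.14042052e+00, -9.07151111e-05,  4.13813465e-01]), 'wrist_force': array([-0.64287781, -0.48946398,  0.34260007]), 'moment': array([ 0.02624097,  0.04153643, -0.04466625]), 'finger_force': 0.0, 'finger_gap': 93.97369595675572}
scene [1140. -499.  656.]
scene fixture 0.72 [584.5  35.1  -2.7]
scene fixture 0.71 [792.8 -51.6  -4.2]
scene board 0.85 [578.2 -23.2  23.5]
scene mug 0.98 [585.1 -14.6  39.8]
scene bolt_knob 0.54 [463.2  40.3  78.1]
scene mug_blue 0.57 [401.1 334.6  -3. ]
scene mug_blue 0.3 [589.  -15.2  40.9]
scene mug_white 0.65 [ 7.92e+02 -5.32e+01 -6.00e-01]
scene cup_green 0.61 [ 779.  -187.7   -3.2]
scene cup_green 0.16 [577.5 -23.2  25.2]
scene jar 0.56 [778.1 159.2  -4.2]
scene tape 0.67 [365.6 188.3  -0.6]
scene wrench 0.86 [ 363.4 -199.    -1.1]
scene screwdriver 0.9 [ 448.  -413.7   -3.7]
side [358. 899. 762.]
side fixture 0.81 [5.858e+02 3.640e+01 5.000e-01]
side home 0.79 [584.2  39.1  18.1]
side board 0.75 [583.4 -22.4  26.8]
side mug 0.73 [589.1 -16.8  38.7]
side mug 0.2 [583.7 -22.2  21.5]
side bolt_knob 0.7 [457.6  44.4  76.6]
side mug_white 0.98 [797.3 -46.8   1.8]
side cup_green 0.76 [ 779.2 -191.2    1. ]
side jar 0.59 [777.8 156.7  -3.3]
side tape 0.68 [363.6 180.4   1.2]
side wrench 0.59 [ 363.8 -198.3    3.5]
side screwdriver 0.53 [ 777.1 -189.6    2.8]
side screwdriver 0.5 [ 4.474e+02 -4.078e+02  1.000e-01]
```

View pics/scene0.png

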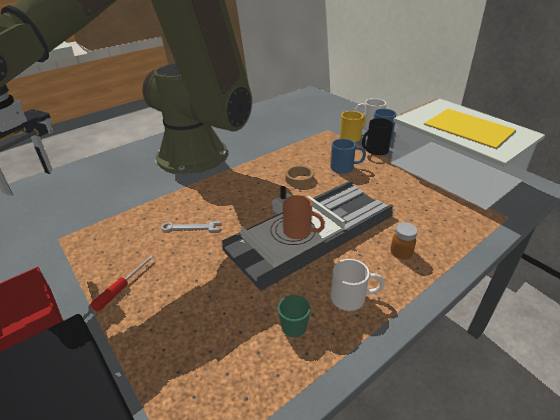

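View pics/side0.png

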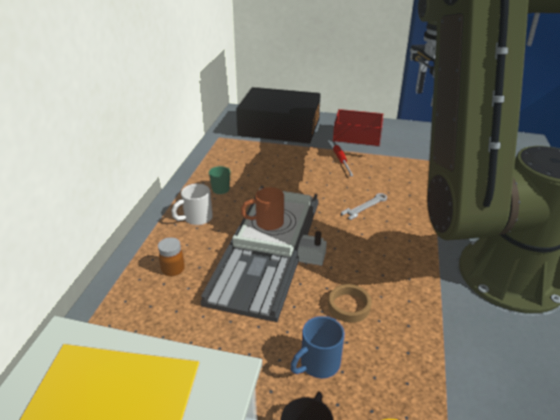

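The board (scene ≈(290,232)) sits toward the fixture's −y end, with its free end at ≈(245,245). The bolt knob is at (283,192) and bystanders are clear of the path. I'll refine the fixture pose by silhouette fit.

```bash
cat > fit.py <<'E'
from h import *
from scipy.optimize import minimize
def box(x0,x1,y0,y1,z0,z1): return np.array([[x,y,z] for x in(x0,x1) for y in(y0,y1) for z in(z0,z1)],float)
parts=[box(-85,85,-220,220,0,12),box(-81,81,-220,220,0,35),box(-141,-81,-25,25,0,43.5)]
C=[camera(n) for n in("scene","side")]; M=[];IG=[]
for c in C:
    g=lambda t:(lambda r: r[0]["mask"] if r else np.zeros((420,560),bool))(regions_of(t,c))
    M.append(g("fixture")|g("board")); IG.append(cv2.dilate((g("mug")|g("bolt_knob")).astype(np.uint8),np.ones((5,5)))>0)
def ren(p,c):
    a,x,y=p[2],p[0],p[1]; R=np.array([[np.cos(a),-np.sin(a),0],[np.sin(a),np.cos(a),0],[0,0,1]])
    im=np.zeros((420,560),np.uint8); E=c["camera_from_world"]
    K=np.array([[c["fx"],0,c["cx"]],[0,c["fy"],c["cy"]],[0,0,1]])
    for b in parts:
        w=b@R.T+[x,y,0]
        q=cv2.projectPoints(w,cv2.Rodrigues(E[:3,:3])[0],E[:3,3],K,np.array(c["dist"]))[0]
        cv2.fillConvexPoly(im,np.round(cv2.convexHull(q.astype(np.float32))*16).astype(np.int32),1,shift=4)
    return im>0
def cost(p,idx=(0,1)):
    return sum(((ren(p*[1,1,.01],C[i])^M[i])&~IG[i]).sum() for i in idx)
for idx in((0,1),(0,),(1,)):
    best=min((minimize(cost,[585,37,a],args=(idx,),method="Nelder-Mead",options=dict(initial_simplex=np.array([[585,37,a],[592,37,a],[585,45,a],[585,37,a+4]]))) for a in(-10,-5,0)),key=lambda r:r.fun)
    print(idx,best.x,best.fun,[m.sum() for m in M])
E
python3 fit.py; python3 -c "
from h import *
for i in range(2): pts(['home','board','bolt_knob'])"
```

```text
(0, 1) [582.43915676  36.95768626  -3.91519779] 3576.0 [np.int64(4896), np.int64(8653)]
(0,) [580.58653344  40.83587365  -3.16657161] 2960.0 [np.int64(4896), np.int64(8653)]
(1,) [583.09104338  35.90449484  -3.14960806] 546.0 [np.int64(4896), np.int64(8653)]
scene board 0.71 [575.2 -20.7  24. ]
scene board 0.45 [ 449.  -417.3   -2.7]
scene bolt_knob 0.53 [463.6  41.7  79.6]
side home 0.88 [584.5  38.9  18.1]
side board 0.56 [584.  -23.6  27.1]
side bolt_knob 0.7 [458.1  41.3  78.3]
scene board 0.66 [576.3 -21.9  24.2]
side home 0.75 [583.9  38.7  20.7]
side board 0.64 [585.6 -22.4  24.5]
side bolt_knob 0.64 [455.7  43.6  79.2]
```

>>> {"name": "send_rows", "arguments": {"series": [[[40, 30, 0], -4, 1], [[45, 40, 0], -4, 1], [[45, 40, 0], -4, 1], [[45, 40, 0], -4, 1], [[45, 40, 0], -4, 1], [[45, 35, 0], -4, 1], [[45, 30, 0], -3, 1], [[40, 30, 0], 0, 1], [[20, 15, 0], 0, 1], [[0, 0, 0], 0, 1]], "squeeze": 40}}

```text
clock: 3.6
eef_pos: [553.6, -235.0, 302.1]
eef_rot: [-3.141, 0.0, -0.054]
wrist_force: [-0.0, -0.3, 0.3]
finger_gap: 17.3
finger_force: 0.0
```

>>> {"name": "send_rows", "arguments": {"series": [[[8, 25, -30], 1, 1], [[8, 25, -40], 0, 1], [[7, 20, -40], 0, 1], [[0, 0, -20], 0, 1], [[0, 0, 0], 0, 1]]}}

```text
clock: 4.1
eef_pos: [573.3, -167.2, 169.8]
eef_rot: [-3.14, 0.005, -0.04]
wrist_force: [-0.1, 0.4, 0.6]
finger_gap: 0.9
finger_force: 0.0
```

Run:
```python
from h import *
pts(["home","board","bolt_knob","mug"],("wrist","side","scene"))
c=camera("wrist"); cv2.imwrite("pics/w1.png",c["color"]); print(world([0,0,0],c), read_state()["eef_pos"])
```

```text
wrist mug 0.83 [588.  -14.4  39.1]
side home 0.95 [586.1  34.9  18.7]
side home 0.23 [ 446.9 -410.4   -1.8]
side board 0.8 [580.  -22.7  25.4]
side bolt_knob 0.75 [457.   47.1  79.2]
side mug 0.65 [590.  -18.   41.6]
scene board 0.79 [580.5 -20.3  26.1]
scene board 0.36 [794.9 -49.   -1.4]
scene bolt_knob 0.47 [462.7  40.2  79.6]
scene mug 0.64 [589.3 -15.8  38. ]
[ 658.03383349 -169.39898583  254.14197049] [ 574.69503398 -167.25291909  172.64006164]
```

View pics/w1.png

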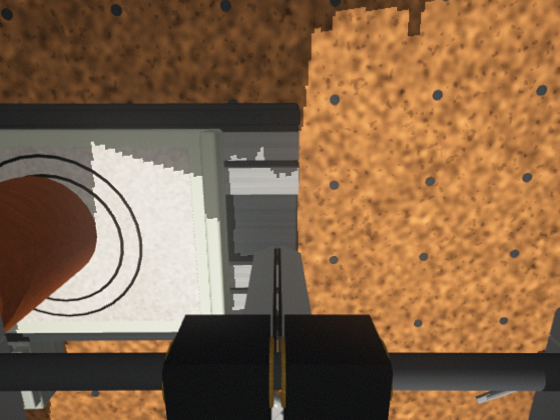

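The wrist view shows the closed fingertips (277,250) centred between the walls, behind the board's end lip (≈220) and inside the fixture's end edge (298). The walls run level in the picture, so the tool yaw matches the fixture yaw. Next I descend and push.

>>> {"name": "send_rows", "arguments": {"series": [[[2, 0, -18], 0, 1], [[0, 0, -17], 0, 1], [[0, 0, 0], 0, 1], [[0, 0, 0], 0, 1]]}}

```text
clock: 5.3
eef_pos: [576.8, -167.3, 138.0]
eef_rot: [-3.142, 0.0, -0.04]
wrist_force: [0.5, 0.0, -0.4]
finger_gap: 0.6
finger_force: 0.0
```

>>> {"name": "send_rows", "arguments": {"series": [[[0, 5, 0], 0, 1], [[0, 5, 0], 0, 1], [[0, 5, 0], 0, 1], [[0, 4, 0], 0, 1], [[0, 4, 0], 0, 1], [[0, 3, 0], 0, 1]]}}

```text
clock: 5.9
eef_pos: [576.8, -141.4, 137.9]
eef_rot: [3.14, -0.001, -0.04]
wrist_force: [-0.4, -5.9, 0.7]
finger_gap: 0.7
finger_force: 3.0
```

>>> {"name": "send_rows", "arguments": {"series": [[[0, 3, 0], 0, 1], [[0, 3, 0], 0, 1], [[0, 4, 0], 0, 1], [[0, 4, 0], 0, 1], [[1, 4, 0], 0, 1], [[0, 4, 0], 0, 1], [[0, 4, 0], 0, 1], [[0, 4, 0], 0, 1], [[0, 4, 0], 0, 1], [[0, 3, 0], 0, 1]]}}

```text
clock: 6.9
eef_pos: [577.8, -104.6, 137.9]
eef_rot: [3.14, -0.001, -0.04]
wrist_force: [0.5, -6.0, 1.4]
finger_gap: 0.4
finger_force: 3.1
```

```bash
python3 -c "
from h import *
print(read_state()['wrist_force'])
for i in range(2): pts(['board','home','mug'])"
```

```text
[ 0.52156635 -6.02343428  1.37681506]
scene board 0.89 [580.   18.6  25.5]
scene home 0.53 [582.6  33.9  -3.1]
scene mug 0.96 [587.8  23.1  37.1]
side board 0.68 [585.4  19.1  25.9]
side board 0.5 [401.4 337.5  -5. ]
side mug 0.7 [587.8  24.3  40.4]
scene board 0.6 [578.3  20.6  23.2]
scene home 0.66 [778.8 158.5  -3.2]
scene home 0.64 [ 366.5 -199.1   -1.4]
scene mug 0.72 [590.2  26.   34.8]
side board 0.69 [584.8  21.4  24.3]
side mug 0.96 [591.   26.   40.7]
```

>>> {"name": "send_rows", "arguments": {"series": [[[0, 2, 0], 0, 1], [[0, 2, 0], 0, 1], [[0, 2, 0], 0, 1], [[0, 2, 0], 0, 1], [[0, 2, 0], 0, 1], [[0, 1, 0], 0, 1], [[0, 1, 0], 0, 1]]}}

```text
clock: 8.4
eef_pos: [577.6, -92.7, 137.7]
eef_rot: [3.141, 0.0, -0.04]
wrist_force: [-0.1, -6.5, 1.0]
finger_gap: 0.3
finger_force: 3.4
```

>>> {"name": "send_rows", "arguments": {"series": [[[0, 1, 0], 0, 1], [[0, 1, 0], 0, 1], [[0, 1, 0], 0, 1]]}}

```text
clock: 8.7
eef_pos: [577.6, -89.7, 137.7]
eef_rot: [3.141, 0.0, -0.04]
wrist_force: [0.1, -6.5, 2.4]
finger_gap: 0.7
finger_force: 3.3
```

```bash
python3 -c "
from h import *
print(read_state()['wrist_force'])
for i in range(1): pts(['board','mug'])"
```

```text
[ 0.06304523 -6.46403897  2.37564212]
scene board 0.89 [576.4  36.7  22.6]
scene board 0.43 [ 778.2 -186.8   -3.5]
scene mug 0.93 [589.9  40.4  39.1]
side board 0.77 [584.7  36.5  24.4]
side mug 0.82 [589.1  39.6  41. ]
```

>>> {"name": "send_rows", "arguments": {"series": [[[0, 1, 0], 0, 1], [[0, 1, 0], 0, 1]]}}

```text
clock: 9.2
eef_pos: [577.5, -87.3, 137.4]
eef_rot: [-3.142, 0.001, -0.04]
wrist_force: [-0.6, -3.1, -0.3]
finger_gap: 0.4
finger_force: 2.2
```

>>> {"name": "send_rows", "arguments": {"series": [[[0, 1, 0], 0, 1], [[0, 1, 0], 0, 1]]}}

```text
clock: 9.4
eef_pos: [577.5, -85.3, 137.4]
eef_rot: [3.141, 0.001, -0.04]
wrist_force: [0.2, -4.8, -1.2]
finger_gap: 0.8
finger_force: 2.4
```

```bash
python3 -c "
from h import *
print(read_state()['wrist_force'])
for i in range(1): pts(['board','mug'])"
```

```text
[ 0.20716312 -4.75797784 -1.19479593]
scene board 0.64 [580.1  39.7  17.8]
scene mug 0.96 [588.8  41.5  36.3]
side board 0.64 [588.1  37.2  20.3]
side mug 0.57 [592.   42.2  33.1]
```

>>> {"name": "send_rows", "arguments": {"series": [[[0, 1, 0], 0, 1], [[0, 1, 0], 0, 1], [[0, 0, 0], 0, 1]]}}

```text
clock: 10.0
eef_pos: [577.7, -83.1, 137.6]
eef_rot: [-3.141, 0.0, -0.04]
wrist_force: [-0.0, -3.2, -2.0]
finger_gap: 0.4
finger_force: 1.3
```

>>> {"name": "send_rows", "arguments": {"series": [[[0, 1, 0], 0, 1], [[0, 1, 0], 0, 1], [[0, 0, 0], 0, 1]]}}

```text
clock: 10.3
eef_pos: [577.7, -81.1, 137.7]
eef_rot: [-3.142, -0.0, -0.04]
wrist_force: [-0.2, -2.2, -2.4]
finger_gap: 0.2
finger_force: 1.3
```

```bash
python3 -c "
from h import *
print(read_state()['wrist_force'])
pts(['board','mug'])
c=camera('side'); s=c['color'][150:340,170:350]; a=cv2.resize(s,None,fx=3,fy=3,interpolation=2); cv2.imwrite('pics/s2.png',a)
c=camera('wrist'); cv2.imwrite('pics/w2.png',c['color'])"
```

```text
[-0.17819992 -2.18553545 -2.44428105]
scene board 0.85 [580.2  42.4  18. ]
scene mug 0.75 [587.8  47.4  34.8]
side board 0.77 [587.3  43.2  19.4]
side mug 0.68 [590.7  49.3  33.4]
```

View pics/s2.png

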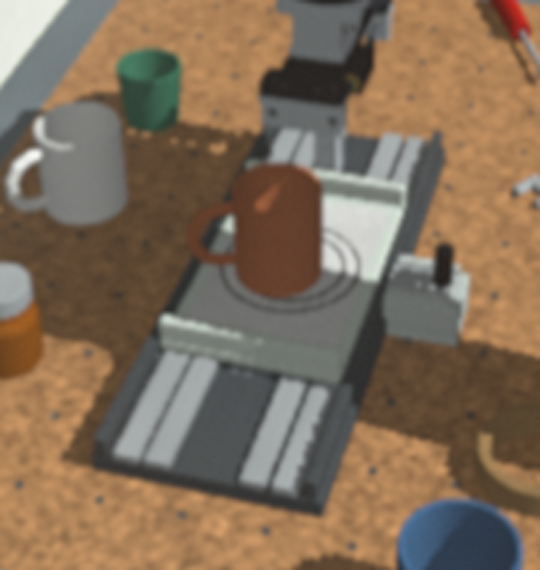

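View pics/w2.png

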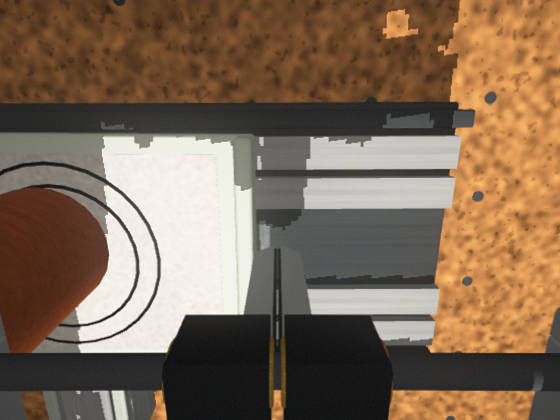

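The board has dropped: it lies at z≈18–19, level between the walls, and the mug is upright. The finger is still at its end lip (≈(250,240) in the wrist view). I'll back off and move to the near side of the knob.

>>> {"name": "send_rows", "arguments": {"series": [[[0, -5, 0], 0, 1], [[-1, -20, 0], 0, 1], [[0, -5, 30], 0, 1], [[-15, 0, 40], 0, 1], [[-35, 10, 20], 0, 1], [[-40, 30, 0], 0, 1], [[-30, 35, 0], 0, 1], [[-20, 35, 0], 0, 1], [[-7, 35, 0], 0, 1], [[0, 11, 0], 0, 1], [[0, 0, 0], 0, 1]]}}

```text
clock: 11.8
eef_pos: [429.9, 45.5, 228.0]
eef_rot: [-3.141, -0.001, -0.038]
wrist_force: [-0.8, -0.5, 0.0]
finger_gap: 0.6
finger_force: 0.0
```

```bash
python3 -c "
from h import *
print(read_state()['eef_pos'])
pts(['bolt_knob','board','mug'],('side','scene','wrist'))
c=camera('wrist'); cv2.imwrite('pics/w3.png',c['color'])"
```

```text
[429.88328529  45.52067062 227.98365141]
side bolt_knob 0.74 [460.2  47.1  82.7]
side bolt_knob 0.64 [3.636e+02 1.819e+02 3.000e-01]
side board 0.74 [587.   43.3  20.2]
side board 0.62 [456.1  45.7  81.8]
side mug 0.88 [592.2  48.3  33.4]
scene bolt_knob 0.66 [463.5  43.   76. ]
scene bolt_knob 0.54 [400.5 335.3  -2.9]
scene board 0.72 [402.8 336.   -2.2]
scene board 0.57 [582.1  42.5  20.5]
scene mug 0.84 [588.7  48.7  33.8]
wrist bolt_knob 0.59 [457.   46.1  71.8]
```

View pics/w3.png

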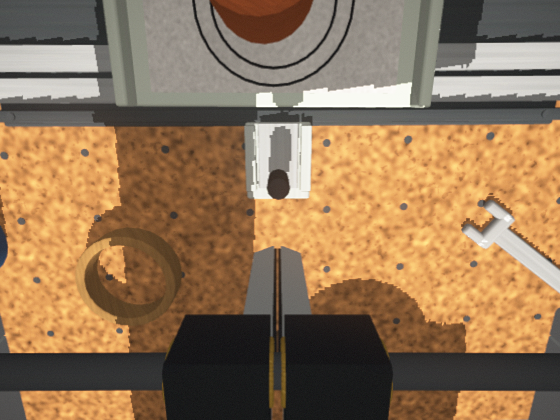

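The wrist view shows the knob at column 278, in line with the fingertips at 277. The board's ends (115 and 430) lie nearly symmetric about the bolt block. Next I descend and push.

>>> {"name": "send_rows", "arguments": {"series": [[[0, 0, -25], 0, 1], [[0, 0, -30], 0, 1], [[0, 0, -20], 0, 1], [[0, 0, 0], 0, 1], [[4, 0, 0], 0, 1], [[4, 0, 0], 0, 1], [[4, 0, 0], 0, 1], [[4, 0, 0], 0, 1], [[4, -1, 0], 0, 1], [[4, 0, 0], 0, 1]]}}

```text
clock: 13.45
eef_pos: [454.0, 43.7, 152.8]
eef_rot: [3.142, 0.0, -0.04]
wrist_force: [-2.7, -0.9, 1.9]
finger_gap: 0.3
finger_force: 1.2
```

>>> {"name": "send_rows", "arguments": {"series": [[[4, 0, 0], 0, 1], [[4, 0, 0], 0, 1], [[3, 0, 0], 0, 1], [[2, 0, 0], 0, 1], [[1, 0, 0], 0, 1]]}}

```text
clock: 13.95
eef_pos: [467.8, 43.7, 152.6]
eef_rot: [3.141, 0.0, -0.04]
wrist_force: [-2.7, -0.8, -0.0]
finger_gap: 0.4
finger_force: 1.1
```

>>> {"name": "send_rows", "arguments": {"series": [[[1, 0, 0], 0, 1], [[1, 0, 0], 0, 1], [[1, 0, 0], 0, 1], [[1, 0, 0], 0, 1]]}}

```text
clock: 14.35
eef_pos: [469.9, 43.7, 152.4]
eef_rot: [3.141, 0.006, -0.04]
wrist_force: [-25.0, -3.4, 18.3]
finger_gap: 0.4
finger_force: 12.6
```

>>> {"name": "send_rows", "arguments": {"series": [[[1, 0, 0], 0, 1], [[0, 0, 0], 0, 1]]}}

```text
clock: 14.55
eef_pos: [470.2, 43.7, 152.3]
eef_rot: [3.141, 0.009, -0.04]
wrist_force: [-28.4, -3.9, 21.2]
finger_gap: 0.2
finger_force: 14.2
```

>>> {"name": "send_rows", "arguments": {"series": [[[-6, 0, 0], 0, 1], [[-15, 0, 0], 0, 1], [[-15, 0, 0], 0, 1], [[-5, 0, 40], 0, 1], [[0, 0, 40], 0, 1], [[0, 0, 0], 0, 1], [[0, 0, 0], 0, 1]]}}

```text
clock: 15.25
eef_pos: [431.9, 43.8, 233.0]
eef_rot: [-3.141, -0.002, -0.04]
wrist_force: [-0.3, 0.4, 0.1]
finger_gap: 0.4
finger_force: 0.0
```

```bash
python3 -c "
from h import *
print(read_state()['wrist_force'],read_state()['eef_pos'])
pts(['bolt_knob','board','mug'],('side','scene','wrist'))
c=camera('wrist'); cv2.imwrite('pics/w4.png',c['color'])"
```

```text
[-0.27180831  0.38993347  0.06618848] [431.90290155  43.84274482 233.03749423]
side bolt_knob 0.63 [484.4  42.2  78.5]
side board 0.85 [587.5  41.7  18.5]
side mug 0.59 [589.5  48.4  33.4]
scene bolt_knob 0.47 [489.2  40.7  78.8]
scene board 0.66 [580.   42.1  19.2]
scene mug 0.74 [794.8 -50.8  -3.1]
scene mug 0.6 [587.5  47.2  33.9]
wrist bolt_knob 0.62 [484.6  44.   75.7]
```

View pics/w4.png

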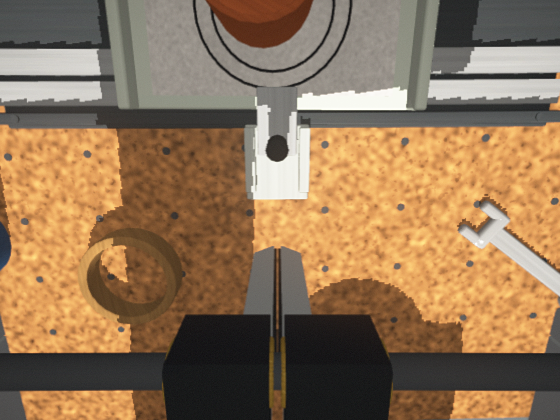

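Run:
```python
from h import *
c=camera("wrist"); K=np.array([[c["fx"],0,c["cx"]],[0,c["fy"],c["cy"]],[0,0,1]])
E=c["camera_from_world"]; R=E[:3,:3]; o=-R.T@E[:3,3]
def at(u,v,z,dz=0):
    d=R.T@np.r_[cv2.undistortPoints(np.array([[[u,v]]],float),K,np.array(c["dist"]))[0,0],1]; o2=o+[0,0,dz]; return (o2+d*(z-o2[2])/d[2]).round(1)
def knob(path):
    im=cv2.imread(path).max(2)<60; n,l,s,ce=cv2.connectedComponentsWithStats(im[120:215,255:302].astype(np.uint8))
    i=1+s[1:,4].argmax(); return s[i],ce[i]
for p,dz in(("pics/w3.png",-5),("pics/w4.png",0)):
    s,ce=knob(p); x0,y0,w,h=s[:4]; top=y0+120
    # top disc: width w, its far rim = top of blob
    print(p,s,ce, "far rim of knob top",at(255+ce[0],top,77.5,dz),"block near edge",at(300,198,43.5,dz))
im=cv2.imread("pics/w4.png"); print(im[184:206,285].max(1), im[184:206,300].max(1)); im=cv2.imread("pics/w3.png"); print(im[184:206,300].max(1))
```

```text
pics/w3.png [14 50 18 14 90] [20.62222222 54.67777778] far rim of knob top [473.4  44.3  77.5] block near edge [444.5  26.6  43.5]
pics/w4.png [ 12  15  21  26 382] [21.4921466  27.22251309] far rim of knob top [495.7  42.8  77.5] block near edge [443.2  26.3  43.5]
[241 241 241 240 239 241 239 239 240 240 240 239 240 241 244 218 209 221
 224 228 233 239] [239 239 239 239 239 239 241 241 228 243 244 244 245 246 251 200 191 196
 204 206 208 210]
[218 221 222 223 221 226 241 242 242 243 243 242 243 246 229 203 201 207
 212 215 215 215]
```

The knob centre is 44.5 mm from the block's near edge (45 expected when fully in), so the bolt is at its stop. The board is down and the mug upright.

```bash
python3 -c "
from cell import *
print(sign_off())"
```

```text
the job is handed in; nothing more can be done
None
```

I handed the job in at about 15 s of the 48 s: the board dropped into the notches with the mug upright on it, the bolt is pushed in to its stop (about 29.5 of 30 mm, measured from the wrist camera), and the arm kept clear of the bystanders; `sign_off` returned no verdict.

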